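Slide the contact cassette under the dock's drag spring

TASK

Load the blue contact cassette into the grey test dock: with the fingertips press its ribbed rear pad down hard against the sprung bed and, keeping it pressed, push it along the channel under the dark bridge and its steel leaf spring until it is fully home against the end stop. Then take the fingers away, so that the bridge alone keeps the cassette down. This is pressing and pushing only: the cassette is not to be picked up, and everything else on the worktop stays where it is.

Things in the scene. Friction and masses are not known exactly. Their poses are not given: they have to be found in the camera images.
- dock: fixed grey and aluminium dock, 246x86x44 mm, its yaw varies. Origin on the worktop (z = 0), on the channel's centre line; its +x is the way the cassette is pushed. Side walls: inner faces at y = -29 and +29 mm, tops at z = 32 mm. Floor: a black sprung bed, top at z = 24 mm when free (see bed). Dark bridge across the channel at x = 40 to 52 mm, top at z = 44 mm. End stop's face at x = 98 mm.
- cassette: loose blue cassette, 120 (x) x 56 x 14 mm, about 0.1 kg, on the bed in the open -x end of the channel, its x along the dock's. Origin in its underside: nose at x = +55 mm, tail at -65. Flat ribbed rear pad from x = -65 to -30 mm; then a wedge-shaped thumb step, 44 mm wide, upright rear face 8 mm high at x = -30, sloping down to x = -7. Fully home its origin is at x = +43 mm in the dock's frame.
- press_pad (a point): on top of the cassette's rear pad (14 mm over its underside), on its centre line, 16 mm behind the step's upright face: fingertips press here with the step ahead of them to push against. 38 mm above the worktop while the bed is free, which is 6 mm too high for the bridge; pressed 7 to 10 mm down the cassette passes.
- bridge_mouth (a point): middle of the lower front edge of the bridge, 32 mm above the worktop: the cassette's nose goes under here. With the cassette home the foot of its step stands about 4 mm in front of it.
- bed (a joint): how far the sprung bed, with the cassette on it, is pressed down, in m: 0 free, 0.010 at its hard stop. It sinks straight, without tilting; about 5.4 N start it and 10 N take it to the stop. At the end the bridge keeps it at about 0.006.
- leaf (a joint): lift in rad of the drag leaf, a steel strip 36 mm wide that slopes from the bridge down to a curled tip 25 mm above the worktop: 0 hanging free, about 0.2 riding on the cassette, which it presses with 2 to 5 N
- tape_roll: bystander, to be left alone: roll of yellow insulating tape, 68 mm across, 18 mm high
- spool_dark: bystander, to be left alone: spool of black wire, 68 mm across, 51 mm high
- driver: bystander, to be left alone: teal-handled screwdriver, 168 mm long, lying
- bottle: bystander, to be left alone: white pump bottle, 64 mm across, 124 mm high
Not all that is in view belongs to the job. Of the things shaped like the cassette, the blue one is meant.

How it is judged (in metres and radians):
On the way:
1. the cassette is pressed down by the fingers, far enough for the bridge, before it is under it (value of joint bed above 0.0045 m and contact force between the fingers and cassette above 2 N and x of cassette in the frame of dock below 0.036 m), for 0.1 s.
At the end, for the whole second after the job is handed in: the cassette rests in the channel within 4 mm of the end stop, flat and straight, held down under the bridge with the bed at least 4 mm down and the leaf riding on it (lifted more than 0.05 rad), at rest (x of cassette in the frame of dock between 0.039 and 0.047 m and z of cassette in the frame of dock between 0.012 and 0.021 m and angle between the x axis of cassette and the x axis of dock, either way round below 0.06 rad and angle between cassette's own z axis and vertical below 0.08 rad and value of joint bed above 0.004 m and value of joint leaf above 0.05 rad and linear speed of cassette below 0.01 m/s); the robot touches nothing.
It fails at once if the cassette is lifted or tipped out of the channel (z of cassette in the frame of dock above 0.034 m or angle between cassette's own z axis and vertical above 0.25 rad).
It fails at once if a bystander is moved by more than 2 cm (distance of any of tape_roll, spool_dark, driver, bottle from where it was at the start of the episode above 0.02 m).
It also fails if it takes over 38 s, if anything falls off the work surface, if the arm or the gripper's body presses on something with over 40 N, if the wrist force passes 120 N, or if a joint passes its speed limit or range.

ROBOT

A 7-joint arm with a two-finger parallel gripper is mounted at the origin on a cart in front of the work surface, level with it; the furniture and walls round the work are solid. World frame = base frame: x ahead of the robot, y to its left, z up, the work surface at z = 0. Lengths are in m, angles in degrees, forces in N, time in s.
With the tool pointing down it reaches from about 0.35 to 0.775 m from the base axis. Payload 3.1 kg.
Tool frame: the origin (TCP) lies on the centre line of the jaws, within the pads' length; the fingertips stand 14 mm ahead of it and the grasp point (between the pads) lies 5 mm behind it (r.tcp_to_tips is the distance from the TCP to the fingertips, in m); x points along the fingers, y is the direction in which the jaws open and shut, and the axes are right-handed (so a half turn about x gives the same grasp; the last joint's range is limited). The gripper opens to 85 mm and grips with 20 to 120 N. Pads are 22 mm wide; open, the fingers measure 114 mm over their backs; the gripper's body (76 mm by 85 mm) begins 54 mm behind the grasp point. The pads swing forward as they close: fully open they stand 13 mm farther back than shut.
Start: joints at [67.34, 17.813, 0.802, 86.603, -0.252, 75.585, -1.558], TCP at [0.191, -0.516, 0.245] pointing down, gripper open.
Joint ranges: [-154.91, 154.91], [-16.99, 109.72], [-72.82, 74.43], [7.12, 147.25], [-82.49, 262.49], [11.32, 116.49], [-174.64, 174.64]. Speed limits (degrees/s): [159.86, 159.86, 180, 180, 180, 180, 180].

INTERFACE

Orientations are given as a 3x3 rotation matrix whose columns are the frame's x, y, z axes.
In Python, from cell import r gives the robot as it stands.
- The arm moves only by the tool jog_arm, never from a script. Its argument "plan" is a list that holds one entry, the list of rows, each a list of 4 numbers: the shift along the tool's x, y, z in cm, then the turn about the tool's x in rad. In form: [[[tx, ty, tz, roll], ...]]. A call has 1 to 10 rows; each row is the pose to reach, as a shift and turn from the pose commanded when the call began, along the tool's axes at that moment; what a row does not reach only later rows make up. A row lasts 1/10 s, in which the tool goes at most 50 mm and 8.59 degrees, less where a joint would pass 70% of its speed; a pose out of reach is approached as far as the arm can. A call with a gripper value outside its range is refused whole. "fingers" is the finger opening in cm, from 0 to 8.54, set as the call begins (left out, the last holds). The fingers move at their own pace and stop on an object; "force" is the grip in N (left out, the last holds). Time passes only in rows, so rows that repeat a pose let the fingers close. It gives the time, the measured TCP pose, the force and the opening at its end, in the units of the state.
- r.sense(): the state, without advancing time (a new reading comes with each control period).
- r.grab_frame(name): name is "scene" or "side" or "wrist"; returns a dict with "frame" (420x560x3 uint8, red, green, blue), "fx", "fy", "cx", "cy" (pixels), "rvec" (rotation vector, rad) and "tvec" (3), from world to camera coordinates, as OpenCV has them. Camera axes: x right, y down, z forward; pixel columns grow to the right and rows downward; lengths in m; the calibration is good to about 2 mm. The wrist camera is an equidistant fisheye: a pixel r from the principal point sees the ray r / f radians off the axis. A picture is of the moment at which its call begins. There is no depth.
- r.close_job(): hands the job in, once; it reports no verdict.
Trained networks look in a picture, given as the dict that the camera call returned (one of the last four; its "shot" number tells which), for a name from the list of things; names that differ only in an ending like _2 or _b are one class to them, and where a whole thing is asked for, a point or a joint stands for the part that bears it (a point fixed in the world has none). Each returns a list of dicts, best first, with "conf" (0 to 1); they miss things now and then, are a little off and sometimes report something else, mostly with a low value. They report only what shows in the picture. A call takes as long as a camera call. They do not tell look-alikes from the thing itself.
- r.spot_in(picture, label): "rect" ([centre column, centre row, width, height] in pixels, round what is visible of it).
The state is a dict: "time": time; "joint_positions": joint angles; "qd": joint speeds; "joint_torque": joint torques, N m; "tool_pos": TCP position; "ee_rot": TCP orientation; "ft_force": force on the tool from outside, world axes, zero at the start; "wrist_torque": the same for the moment, N m; "gripper_width": finger opening in m.
Only numpy, scipy, OpenCV 4.12 (cv2) and the standard library are available. Lean on these libraries where they do the work, as an engineer would, in place of code of your own. Each camera call takes 0.05 s, during which the arm holds its last target. There are 200 camera calls.

## Working session

There is one attempt and no reset: what is moved stays moved. The work goes in short steps, Python scripts to look and compute and a tool call to move; the robot and the scene stay as the last step left them, time stands still between calls to the robot, and variables do not carry over. Pictures are saved under pics/ and viewed, on a budget of 10 in all, crops included, one or two more only if the job needs it, and the job is handed in when it is done.

Besides the shell and the picture viewer there is one more tool, called after "Call:" as a command line: name --argument value ..., lists and objects as JSON in quotes. jog_arm: Moves the arm, as the interface text tells. Its arguments: {"type":"object","properties":{"plan":{"type":"array","items":{"type":"array","items":{"type":"array","items":{"type":"number"}}}},"fingers":{"type":"number"},"force":{"type":"number"}},"required":["plan"]}

```bash
mkdir -p pics; ls; python3 - <<'E'
from cell import r
import cv2,pickle
s=r.sense();print(s['tool_pos'],s['ee_rot'],s['time'],s['ft_force'],r.tcp_to_tips)
D={}
for n in('scene','side'):
    f=r.grab_frame(n);D[n]=f;cv2.imwrite(f'pics/{n}1.png',f['frame'][:,:,::-1])
    print(n,f['fx'],f['cx'],f['cy'],f['rvec'],f['tvec'])
    for l in('dock','cassette','press_pad','bridge_mouth','tape_roll','spool_dark','driver','bottle'):
        print(l,[(round(d['conf'],2),[round(float(x)) for x in d['rect']]) for d in r.spot_in(f,l)[:3]])
pickle.dump(D,open('d1.pkl','wb'))
E
```

```text
pics
[ 0.19032348 -0.51527355  0.24422087] [[-8.81656873e-04  3.46516470e-01 -9.38043474e-01]
 [ 2.17740882e-03 -9.38040949e-01 -3.46517584e-01]
 [-9.99997241e-01 -2.34801374e-03  7.25222308e-05]] 0.0 [-0.90979649 -0.18981287 -0.18687249] 0.014
scene 450.73273103342655 275.13077832825127 207.6904273810185 [ 0.85115207 -2.16999199  1.41314954] [0.33689395 0.22709881 0.73519586]
dock [(0.68, [264, 244, 82, 57])]
cassette [(0.88, [206, 289, 46, 39]), (0.6, [275, 226, 42, 25])]
press_pad [(0.83, [276, 225, 45, 27]), (0.77, [206, 290, 51, 37])]
bridge_mouth [(0.87, [267, 242, 78, 54])]
tape_roll [(0.77, [332, 195, 19, 14])]
spool_dark [(0.81, [390, 207, 23, 24])]
driver [(0.9, [196, 238, 52, 30])]
bottle [(0.92, [136, 229, 34, 63])]
side 480.01846963844434 279.3399560523179 204.10900815222814 [ 2.12313845 -0.49226925  0.24478291] [-0.50197553  0.15747519  1.26651968]
dock [(0.97, [274, 215, 70, 54])]
cassette [(0.8, [279, 216, 40, 25]), (0.45, [237, 184, 20, 15])]
press_pad [(0.94, [277, 218, 41, 29]), (0.72, [234, 183, 21, 7])]
bridge_mouth [(0.61, [268, 217, 73, 55])]
tape_roll [(0.78, [344, 281, 27, 24])]
spool_dark [(0.69, [275, 298, 26, 32])]
driver [(0.44, [288, 182, 21, 14])]
bottle [(0.95, [290, 154, 20, 37])]
```

```bash
python3 - <<'E'
import cv2,numpy as np
a=cv2.imread('pics/scene1.png')[190:320,165:325];b=cv2.imread('pics/side1.png')[170:260,220:330]
a=cv2.resize(a,(640,520),interpolation=2);b=cv2.resize(b,(660,540),interpolation=2)
cv2.imwrite('pics/a.png',a);cv2.imwrite('pics/b.png',b)
E
```

```text
(no output)
```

View pics/a.png

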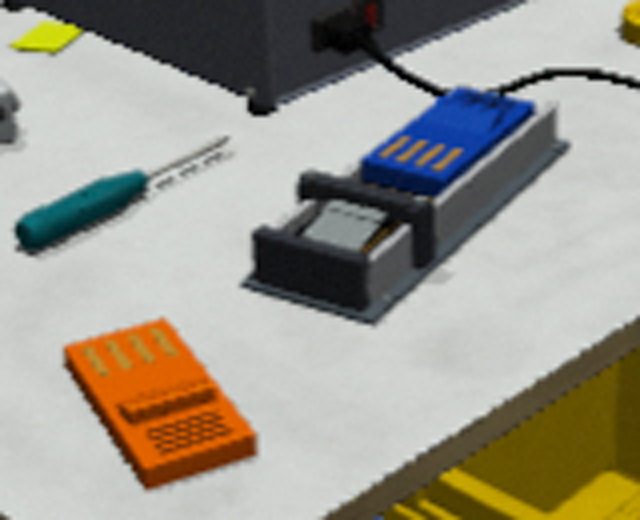

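View pics/b.png

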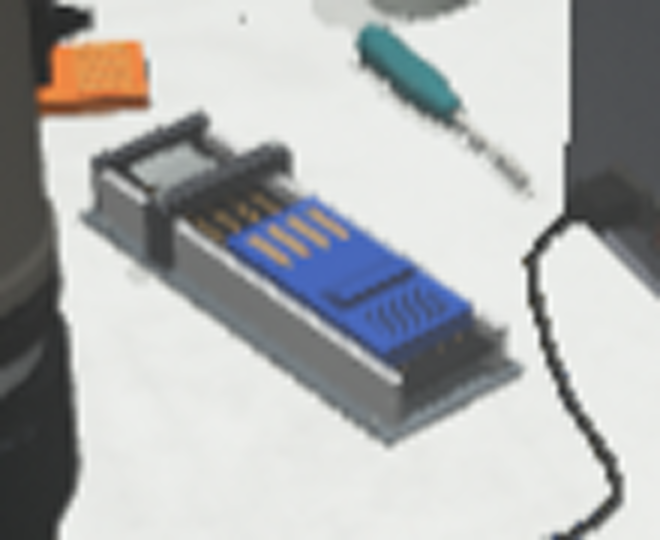

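```bash
cat > fit.py <<'E'
import pickle,numpy as np,cv2
from scipy.optimize import least_squares
D=pickle.load(open('d1.pkl','rb'))
def proj(f,P):
    K=np.array([[f['fx'],0,f['cx']],[0,f['fy'],f['cy']],[0,0,1.]])
    return cv2.projectPoints(np.array(P,float).reshape(-1,3),np.array(f['rvec'],float),np.array(f['tvec'],float),K,None)[0][:,0]
def back(f,uv,z):
    R=cv2.Rodrigues(np.array(f['rvec'],float))[0];t=np.array(f['tvec'],float)
    d=R.T@np.array([(uv[0]-f['cx'])/f['fx'],(uv[1]-f['cy'])/f['fy'],1]);c=-R.T@t
    return c+d*(z-c[2])/d[2]
E
python3 - <<'E'
from fit import *
sd=lambda u,v:(220+u/6-.4,170+v/6-.4)
sc=lambda u,v:(165+u/4-.4,190+v/4-.4)
# (cam,pix,kind,x,y,z) y sign: + left looking along +x
O=[('side',sd(232,238),'c',.055,-.028,.038),('side',sd(318,199),'c',.055,.028,.038),('side',sd(474,304),'c',-.065,.028,.038),('side',sd(388,353),'c',-.065,-.028,.038),
('side',sd(83,215),'b',1,-.043,.002),('side',sd(388,442),'b',0,-.043,.002),('side',sd(522,368),'b',0,.043,.002),
('scene',sc(362,160),'c',.055,.028,.038),('scene',sc(435,182),'c',.055,-.028,.038),('scene',sc(455,88),'c',-.065,.028,.038),('scene',sc(533,103),'c',-.065,-.028,.038),
('scene',sc(242,285),'b',1,.043,.002),('scene',sc(375,322),'b',1,-.043,.002),('scene',sc(568,147),'b',0,-.043,.002)]
for o in O: print(o[0],o[2:],back(D[o[0]],o[1],o[5]).round(3))
for sg in(1,-1):
    def P(p,o):
        x=o[3]+p[3] if o[2]=='c' else p[4]+.246*o[3]
        c,s=np.cos(p[2]),np.sin(p[2]);y=sg*o[4]
        return [p[0]+c*x-s*y,p[1]+s*x+c*y,o[5]]
    res=lambda p:np.concatenate([proj(D[o[0]],P(p,o))[0]-o[1] for o in O])
    best=min((least_squares(res,[.5,-.1,a,-.03,-.13],x_scale=[.1,.1,1,.1,.1]) for a in np.arange(0,6.3,.7)),key=lambda q:q.cost)
    print(sg,best.cost,best.x,np.degrees(best.x[2]));print(best.fun.reshape(-1,2).round(1).tolist())
E
```

```text
side ('c', 0.055, -0.028, 0.038) [ 0.48  -0.021  0.038]
side ('c', 0.055, 0.028, 0.038) [ 0.531 -0.009  0.038]
side ('c', -0.065, 0.028, 0.038) [ 0.559 -0.122  0.038]
side ('c', -0.065, -0.028, 0.038) [ 0.507 -0.138  0.038]
side ('b', 1, -0.043, 0.002) [0.439 0.081 0.002]
side ('b', 0, -0.043, 0.002) [ 0.497 -0.156  0.002]
side ('b', 0, 0.043, 0.002) [ 0.579 -0.134  0.002]
scene ('c', 0.055, 0.028, 0.038) [ 0.528 -0.001  0.038]
scene ('c', 0.055, -0.028, 0.038) [ 0.476 -0.009  0.038]
scene ('c', -0.065, 0.028, 0.038) [ 0.557 -0.113  0.038]
scene ('c', -0.065, -0.028, 0.038) [ 0.505 -0.129  0.038]
scene ('b', 1, 0.043, 0.002) [0.519 0.102 0.002]
scene ('b', 1, -0.043, 0.002) [0.437 0.08  0.002]
scene ('b', 0, -0.043, 0.002) [ 0.496 -0.152  0.002]
1 3859.0728682804447 [ 0.09145532  2.08128367  1.762862   -2.1850369  -2.27790837] 101.00455257480928
[[11.9, -6.8], [-18.0, 6.3], [-19.4, 8.5], [10.9, -7.0], [22.7, -8.9], [21.1, -8.9], [-25.5, 15.2], [21.8, 5.5], [-16.7, -5.7], [24.2, 4.6], [-14.6, -3.9], [33.5, 9.0], [-31.8, -10.8], [-22.6, -7.3]]
-1 8.750017724236779 [ 2.07394045 -6.12838711  1.82185696  6.26171767  6.1757443 ] 104.38471496746615
[[-1.2, -0.5], [-0.7, -1.1], [0.2, -0.7], [-0.5, -1.0], [-0.7, 0.0], [0.4, 0.2], [0.9, 0.1], [-0.8, -0.7], [1.8, -1.2], [0.3, -1.2], [0.5, -0.7], [-0.9, -0.0], [-0.7, 0.3], [0.5, -0.8]]
```

The blue cassette sits in the tail end of the dock. The dock's +x points at about 104.4°, and the press pad is near (0.530, -0.1075). I'll move above it, rolled so the jaws lie across the channel.

Call:
jog_arm --plan '[[[0, -2.2, -3.8, -0.13], [0, -4.4, -7.6, -0.26], [0, -6.6, -11.4, -0.4], [0, -8.8, -15.2, -0.53], [0, -11.0, -19.0, -0.67], [0, -13.2, -22.8, -0.8], [0, -15.4, -26.6, -0.93], [0, -17.6, -30.4, -1.07], [0, -19.8, -34.2, -1.2], [0, -22, -38, -1.34]]]' --fingers 0 --force 60

```text
time: 1.9
tool_pos: [0.4717, -0.1766, 0.2456]
ee_rot: [[0.001, 0.992, 0.128], [-0.001, 0.128, -0.992], [-1.0, 0.001, 0.001]]
ft_force: [-0.1, -1.1, 0.2]
gripper_width: -0.0
```

Call:
jog_arm --plan '[[[2, 2.2, -2, -0.06], [5, 4.4, -4, -0.125], [8, 6.7, -6.1, -0.125], [9, 6.7, -6.1, -0.125], [9, 6.7, -6.1, -0.125]]]'

```text
time: 2.4
tool_pos: [0.5284, -0.1086, 0.1533]
ee_rot: [[-0.005, 0.969, 0.247], [0.001, 0.247, -0.969], [-1.0, -0.004, -0.002]]
ft_force: [0.0, -1.1, -0.0]
gripper_width: -0.0003
```

```bash
cat > look.py <<'E'
import sys,cv2
from cell import r
from fit import *
def fish(f,P):
    R=cv2.Rodrigues(np.array(f['rvec'],float))[0];p=(R@np.array(P,float).reshape(-1,3).T).T+np.array(f['tvec'],float)
    th=np.arctan2(np.hypot(p[:,0],p[:,1]),p[:,2]);ph=np.arctan2(p[:,1],p[:,0])
    return np.c_[f['cx']+f['fx']*th*np.cos(ph),f['cy']+f['fy']*th*np.sin(ph)]
th=np.radians(104.385);ux=np.array([np.cos(th),np.sin(th)]);uy=np.array([-ux[1],ux[0]])
C0=np.array([2.07394,-6.12839])+ux*6.26172
def W(x,y,z): return [*(C0+ux*x-0*uy+uy*y),z]   # cassette frame at start
E
python3 - <<'E'
from look import *
s=r.sense();print(s['tool_pos'],s['ee_rot'].round(3) if hasattr(s['ee_rot'],'round') else s['ee_rot'],s['ft_force'],C0)
f=r.grab_frame('wrist');im=f['frame'][:,:,::-1].copy()
print(f['fx'],f['cx'],f['cy'],f['rvec'],f['tvec'])
pickle.dump(f,open('w1.pkl','wb'))
pts=[W(x,y,.038) for x in(-.065,.055) for y in(-.028,.028)]+[W(.09,y,.044) for y in(-.036,.036)]+[W(-.086+.246*k,y,.002) for k in(0,1) for y in(-.043,.043)]+[W(-.046,0,.038)]
q=fish(f,pts);print(q.round(0).tolist())
im=cv2.resize(im,(784,588),interpolation=2)
for u,v in q: cv2.drawMarker(im,(int(u*1.4),int(v*1.4)),(0,255,0),0,9,1)
cv2.imwrite('pics/w1.png',im)
E
```

```text
[ 0.5283845  -0.10857671  0.15327106] [[-0.005  0.969  0.247]
 [ 0.001  0.247 -0.969]
 [-1.    -0.004 -0.002]] [ 0.04272787 -1.14949222 -0.04885381] [ 0.51830143 -0.06298598]
325.19226210127806 275.14503546958537 212.20805597381948 [-2.85196358 -0.3590577  -0.04167989] [-0.48504428 -0.23828142  0.23040905]
[[312.0, 234.0], [242.0, 234.0], [315.0, 80.0], [239.0, 80.0], [326.0, 34.0], [228.0, 34.0], [323.0, 243.0], [231.0, 243.0], [325.0, -23.0], [228.0, -23.0], [277.0, 211.0]]
```

View pics/w1.png

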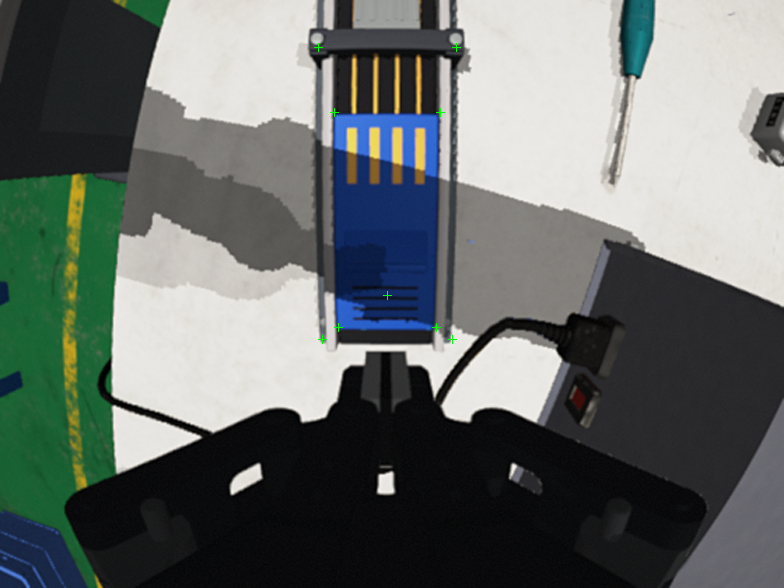

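```bash
python3 - <<'E'
from look import *
D=pickle.load(open('d1.pkl','rb'))
b=back(D['scene'],(231,216),0);print('box corner',b)
f=pickle.load(open('w1.pkl','rb'))
for z in(0,.05,.1,.15): print(z,(fish(f,[[*b[:2],z]])*1.4).round())
t=np.array(W(-.046,0,0));s=r.sense();d=t-np.array(s['tool_pos']);R=np.array(s['ee_rot']);print(t,d,'tool',(R.T@[d[0],d[1],0])*100)
print('body corner lateral',(b[:2]-C0)@ux,(b[:2]-C0)@uy)
E
```

```text
box corner [ 0.69085823 -0.06855442  0.        ]
0 [[623. 285.]]
0.05 [[660. 305.]]
0.1 [[708. 332.]]
0.15 [[770. 369.]]
[ 0.5297295  -0.10754379  0.        ] [ 0.00065807  0.00249642 -0.15479422] tool [-0.00030759  0.12495626 -0.22591498]
body corner lateral -0.04826324010053834 -0.16576343594177084
```

Call:
jog_arm --plan '[[[2.5, 0.1, -0.2, 0], [5, 0.1, -0.2, 0], [7, 0.1, -0.2, 0], [8.5, 0.1, -0.2, 0], [9.3, 0.1, -0.2, 0], [9.7, 0.1, -0.2, 0], [9.7, 0.1, -0.2, 0]]]'

```text
time: 3.15
tool_pos: [0.5306, -0.1079, 0.059]
ee_rot: [[0.001, 0.97, 0.244], [-0.001, 0.244, -0.97], [-1.0, 0.001, 0.001]]
ft_force: [-0.3, -0.4, -0.1]
gripper_width: 0.0001
```

Tips are now about 7 mm above the pad. I'll press to 8–9 mm of bed travel, using the wrist force as feedback.

Call:
jog_arm --plan '[[[0.5, 0, 0, 0], [0.8, 0, 0, 0], [1.0, 0, 0, 0], [1.1, 0, 0, 0], [1.2, 0, 0, 0], [1.2, 0, 0, 0]]]'

```text
time: 3.75
tool_pos: [0.5312, -0.1072, 0.0472]
ee_rot: [[0.002, 0.969, 0.245], [-0.001, 0.245, -0.969], [-1.0, 0.002, 0.001]]
ft_force: [0.2, -0.4, 7.2]
gripper_width: -0.0002
```

Call:
jog_arm --plan '[[[0.2, 0, 0, 0], [0.35, 0, 0, 0], [0.4, 0, 0, 0], [0.4, 0, 0, 0], [0.4, 0, 0, 0]]]'

```text
time: 4.25
tool_pos: [0.5312, -0.1072, 0.0436]
ee_rot: [[0.002, 0.969, 0.246], [-0.001, 0.246, -0.969], [-1.0, 0.002, 0.001]]
ft_force: [-1.5, -0.3, 7.2]
gripper_width: 0.0
```

Call:
jog_arm --plan '[[[0.1, 0, 0, 0], [0.1, 0, 0, 0], [0.1, 0, 0, 0]]]'

```text
time: 4.55
tool_pos: [0.5312, -0.1073, 0.0427]
ee_rot: [[0.002, 0.969, 0.246], [-0.001, 0.246, -0.969], [-1.0, 0.002, 0.001]]
ft_force: [-2.2, -0.1, 8.2]
gripper_width: -0.0003
```

```bash
python3 - <<'E'
from look import *
s=r.sense();print(s['tool_pos'],s['ft_force'],s['time'])
f=r.grab_frame('side');cv2.imwrite('pics/s2.png',cv2.resize(f['frame'][170:260,220:330,::-1],(660,540),interpolation=2))
E
```

```text
[ 0.53119191 -0.10725331  0.04266586] [-2.16651423 -0.12544217  8.24987018] 4.55
```

View pics/s2.png

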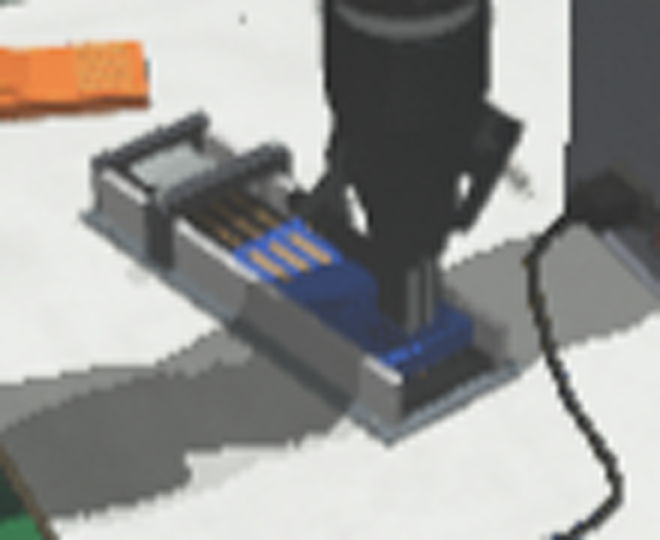

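Call:
jog_arm --plan '[[[0, 0, -0.3, 0], [0, 0, -0.6, 0], [0, 0, -0.9, 0], [0, 0, -1.2, 0], [0, 0, -1.5, 0], [0, 0, -1.8, 0], [0, 0, -2.1, 0], [0, 0, -2.4, 0], [0, 0, -2.7, 0], [0, 0, -3, 0]]]'

```text
time: 5.6
tool_pos: [0.5259, -0.0824, 0.0434]
ee_rot: [[0.007, 0.97, 0.243], [-0.006, 0.243, -0.97], [-1.0, 0.005, 0.008]]
ft_force: [0.1, -7.2, 7.5]
gripper_width: -0.0001
```

Call:
jog_arm --plan '[[[0.1, 0, -0.3, 0], [0.1, 0, -0.6, 0], [0.1, 0, -0.9, 0], [0.1, 0, -1.2, 0], [0.1, 0, -1.5, 0], [0.1, 0, -1.8, 0], [0.1, 0, -2.1, 0], [0.1, 0, -2.4, 0]]]'

```text
time: 6.4
tool_pos: [0.5201, -0.0592, 0.0424]
ee_rot: [[0.007, 0.97, 0.243], [-0.006, 0.243, -0.97], [-1.0, 0.005, 0.008]]
ft_force: [-0.2, -6.7, 7.9]
gripper_width: -0.0001
```

```bash
python3 - <<'E'
from look import *
s=r.sense();p=np.array(s['tool_pos']);print(s['tool_pos'],s['ft_force'],s['time'],'along',(p[:2]-C0)@ux,'lat',(p[:2]-C0)@uy)
f=r.grab_frame('wrist');cv2.imwrite('pics/w2.png',cv2.resize(f['frame'][0:280,150:420,::-1],(540,560),interpolation=2))
E
```

```text
[ 0.52012035 -0.05924069  0.04243738] [-0.18764332 -6.6761928   7.86362455] 6.4 along 0.003175978697969205 lat -0.002692360312602318
```

View pics/w2.png

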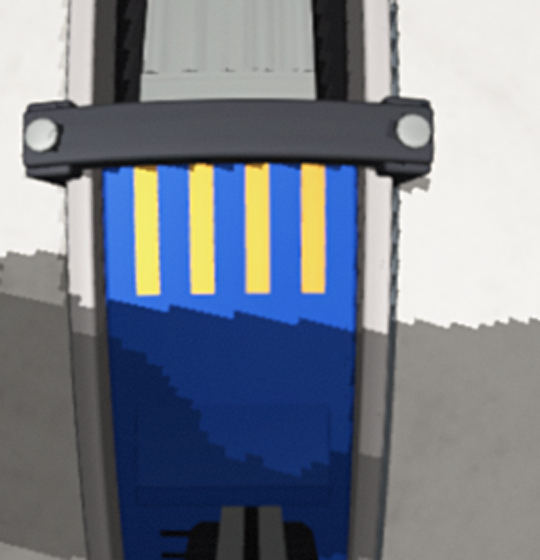

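The nose has gone under the bridge, and the push is about 7 N. Continuing.

Call:
jog_arm --plan '[[[0, 0, -0.3, 0], [0, 0, -0.6, 0], [0, 0, -0.9, 0], [0, 0, -1.2, 0], [0, 0, -1.5, 0], [0, 0, -1.8, 0], [0, 0, -2.1, 0], [0, 0, -2.4, 0], [0, 0, -2.7, 0], [0, 0, -3, 0]]]'

```text
time: 7.45
tool_pos: [0.5133, -0.0322, 0.0422]
ee_rot: [[0.007, 0.97, 0.242], [-0.009, 0.242, -0.97], [-1.0, 0.005, 0.01]]
ft_force: [3.2, -10.3, 6.4]
gripper_width: 0.0002
```

Call:
jog_arm --plan '[[[0, 0, -0.3, 0], [0, 0, -0.6, 0], [0, 0, -0.9, 0], [0, 0, -1.2, 0], [0, 0, -1.5, 0], [0, 0, -1.8, 0], [0, 0, -2.0, 0], [0, 0, -2.2, 0]]]'

```text
time: 8.25
tool_pos: [0.5083, -0.013, 0.0421]
ee_rot: [[0.008, 0.97, 0.241], [-0.011, 0.241, -0.97], [-1.0, 0.005, 0.013]]
ft_force: [3.0, -14.7, 5.9]
gripper_width: 0.0
```

```bash
python3 - <<'E'
from look import *
s=r.sense();p=np.array(s['tool_pos']);print(s['tool_pos'],s['ft_force'],s['time'],'along',(p[:2]-C0)@ux,'lat',(p[:2]-C0)@uy)
f=r.grab_frame('wrist');cv2.imwrite('pics/w3.png',cv2.resize(f['frame'][0:280,150:420,::-1],(540,560),interpolation=2))
E
```

```text
[ 0.50829862 -0.01296841  0.0421431 ] [  3.0101209  -14.65034194   5.91331828] 8.25 along 0.050934486842507336 lat -0.0027369762784874765
```

View pics/w3.png

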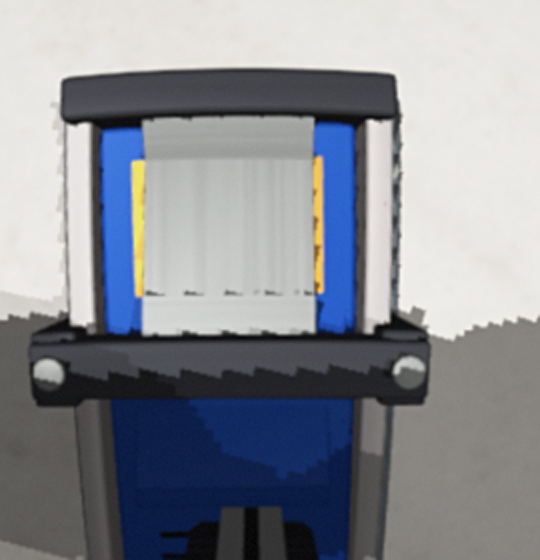

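Call:
jog_arm --plan '[[[0, 0, -0.2, 0], [0, 0, -0.4, 0], [0, 0, -0.6, 0], [0, 0, -0.6, 0]]]'

```text
time: 8.7
tool_pos: [0.5075, -0.0127, 0.0422]
ee_rot: [[0.008, 0.971, 0.237], [-0.018, 0.237, -0.971], [-1.0, 0.004, 0.019]]
ft_force: [4.6, -20.7, 5.2]
gripper_width: -0.0
```

The tool has stopped advancing and the push is up to 21 N, so the cassette is against the stop. I'll ease off the push, then lift straight up.

Call:
jog_arm --plan '[[[0, 0, 0.5, 0], [0, 0, 1.0, 0], [-0.3, 0, 1.0, 0], [-0.7, 0, 1.0, 0], [-1.2, 0, 1.0, 0], [-2, 0, 1.1, 0], [-4, 0, 1.2, 0], [-7, 0, 2, 0], [-10, 0, 3, 0], [-10, 0, 3, 0]]]'

```text
time: 9.7
tool_pos: [0.5137, -0.0282, 0.1446]
ee_rot: [[0.009, 0.97, 0.244], [-0.001, 0.244, -0.97], [-1.0, 0.009, 0.003]]
ft_force: [-0.6, -0.1, 0.1]
gripper_width: 0.0002
```

```bash
python3 - <<'E'
from look import *
s=r.sense();print(s['tool_pos'],s['ft_force'],s['time'])
f=r.grab_frame('wrist');im=cv2.resize(f['frame'][:,:,::-1],(784,588),interpolation=2)
# expected when home: stop face and cassette tail at shift .093, pressed 6 mm
q=fish(f,[W(-.065+.093,y,.032) for y in(-.028,.028)]+[W(-.03+.093,y,.040) for y in(-.022,.022)])
for u,v in q: cv2.drawMarker(im,(int(u*1.4),int(v*1.4)),(0,255,0),0,9,1)
cv2.imwrite('pics/w4.png',im)
f=r.grab_frame('side');cv2.imwrite('pics/s4.png',cv2.resize(f['frame'][170:260,220:330,::-1],(660,540),interpolation=2))
E
```

```text
[ 0.51372454 -0.02815378  0.14459931] [-0.61107852 -0.06506335  0.10195588] 9.7
```

View pics/w4.png

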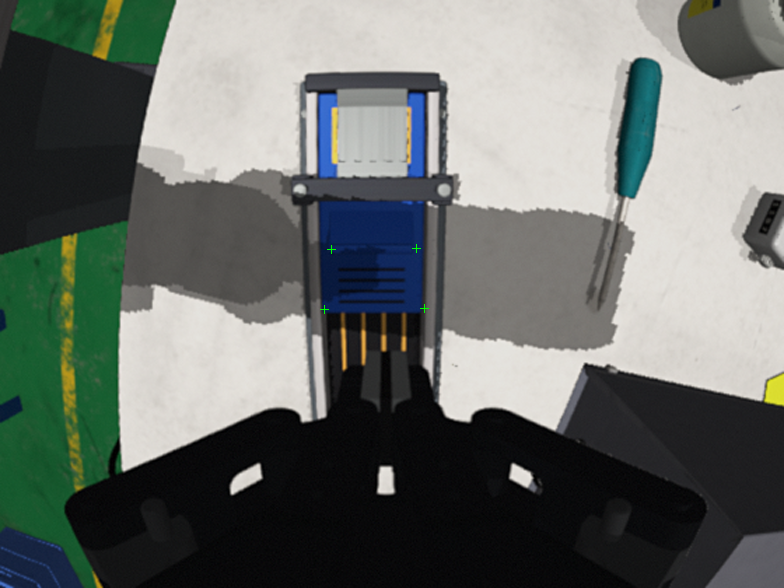

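View pics/s4.png

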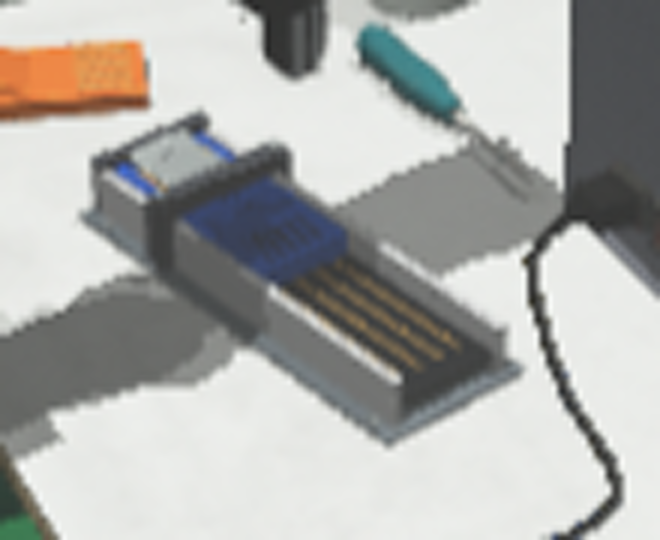

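```bash
python3 -c "
from cell import r
r.close_job();print(r.sense()['time'])"
```

```text
the job is handed in; nothing more can be done
the job is handed in; nothing more can be done
```

The blue cassette is loaded in the dock, the fingers are clear of it, and I handed the job in about 10 s into the 38 s limit.

- **Pressing:** I pressed the rear pad down with closed fingertips. The wrist read about 8 N, and fingertip height put the bed about 9 mm down. The force suggested somewhat less, about 6–7 mm, but both are past the 4.5 mm needed.
- **Pushing:** I pushed it under the bridge and leaf until the tool stopped moving and the push force rose to 21 N. Then I eased off the push and lifted straight away.
- **Last checks:**
  - The wrist force was near zero with the tool about 10 cm above the cassette.
  - The wrist picture showed the nose against the end stop under the leaf. Tail and step face were within about 1–1.5 mm of their expected home positions.
  - The cassette looked straight in the channel and held down under the bridge. The screwdriver showed no change; the other bystanders I didn't check again.
- **Not measured:** bed depth and leaf lift after release are judged from the pictures only.

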